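Check-weigh a meal carton and show its label to the scanner

ROBOT

A 6-joint arm with a two-finger parallel gripper is mounted at the origin on the work surface. World frame = base frame: x ahead of the robot, y to its left, z up, the work surface at z = 0. Lengths are in m, angles in degrees, forces in N, time in s.
With the tool pointing down it reaches from about 0.35 to 0.875 m from the base axis. Payload 4.2 kg.
Tool frame: the origin (TCP) lies at the very end of the fingers, on their centre line; the grasp point (between the pads) lies r.pinch_z behind it (r.pinch_z is the distance from the TCP to the grasp point, in m); y points along the fingers, z is the direction in which the jaws open and shut, and the axes are right-handed (so a half turn about y gives the same grasp; the last joint's range is limited). The gripper opens to 87 mm and grips with 3 to 60 N. Pads are 19 mm wide; open, the fingers measure 117 mm over their backs; the gripper's body (75 mm by 190 mm) begins 51 mm behind the grasp point.
Start: joints at [14.817, 22.042, 0.453, 0, -68.411, -14.817], TCP at [0.625, 0, 0.223] pointing down, gripper open.
Joint ranges: [-179.83, 179.83], [-69.29, 118.12], [-61.27, 80.66], [-181.25, 117.63], [-171.15, -9.14], [-177.46, 177.46]. Speed limits (degrees/s): [159.86, 159.86, 180, 180, 180, 180].

INTERFACE

Orientations are given as a 3x3 rotation matrix whose columns are the frame's x, y, z axes.
In Python, from station import sense, capture, camera_params, r gives the robot as it stands.
- The arm moves only by the tool move_arm, never from a script. Its argument "increments" is text: rows parted by semicolons, each of 7 numbers parted by spaces: the closure, from -1 (fully open) to 1 (shut), so that 0 is half open, then the shift along the tool's x, y, z in m, then the turn, a rotation vector about the tool's x, y, z in rad. In form: hand x y z wx wy wz; .... A call has 1 to 8 rows; each row is the pose to reach, as a shift and turn from the pose commanded when the call began, along the tool's axes at that moment; what a row does not reach only later rows make up. A row lasts 1/10 s, in which the tool goes at most 50 mm and 8.59 degrees, less where a joint would pass 70% of its speed; a pose out of reach is approached as far as the arm can. A call with a gripper value outside its range is refused whole. The fingers move at their own pace and stop on an object; the grip force is fixed at half the most. Time passes only in rows, so rows that repeat a pose let the fingers close. It gives the time, the measured TCP pose, the force and the opening at its end, in the units of the state.
- sense(): the state, without advancing time (a new reading comes with each control period).
- capture(name): name is "scene" or "side" or "wrist"; returns (picture, depth): 400x640x3 uint8, red, green, blue; 400x640 float32, m along the optical axis (not along the pixel's ray), 0 where there is no reading.
- camera_params(name): a dict with "fx", "fy", "cx", "cy" (pixels), "xyz" and "orientation" of the camera in the world. Camera axes: x right, y down, z forward; pixel columns grow to the right and rows downward; lengths in m; the calibration is good to about 2 mm. The wrist camera is an equidistant fisheye: a pixel r from the principal point sees the ray r / f radians off the axis. A picture is of the moment at which its call begins: read the wrist's pose just before it. camera_params takes no time and is no camera call; for the wrist camera it gives the pose at the moment of the call.
- r.finish_job(): hands the job in, once; it reports no verdict.
The state is a dict: "time_s": time; "joints": joint angles; "joint_velocities": joint speeds; "effort": joint torques, N m; "tcp_pos": TCP position; "ee_rot": TCP orientation; "wrist_force": force on the tool from outside, world axes, zero at the start; "moment": the same for the moment, N m; "gripper_width": opening from 0.0 (shut) to 1.0 (fully open).
Only numpy, scipy, OpenCV 4.12 (cv2) and the standard library are available. Lean on these libraries where they do the work, as an engineer would, in place of code of your own. Each camera call takes 0.05 s, during which the arm holds its last target.

TASK

Take the oblong meal carton (the one with the striped label on its end) out of the stock tray, set it down fully home in the oblong nest of the scale and let go of it for a second so that it is weighed. Then pick it up again and hold it in the air, right way up, with its label 12 cm straight in front of the scanner's window and square to it, tilted as the scanner head is tilted. Finish while holding it still there; leave the other packs and the jar where they are.

Things in the scene. Friction and masses are not known exactly. Their poses are not given: they have to be found in the camera images.
- pack_center (a point): Centre (half-way up) of the oblong meal carton to be handled: a rigid block in a dark card sleeve, loose, 100 mm long (its x axis) by 54 mm wide (its y) by 50 mm tall (its z), 0.17 to 0.35 kg. The only pack with a striped white label, which is on its +x end; that end looks roughly away from the robot at the start. It stands upright in one of three places in the stock tray, the other two packs beside it; bare tray floor all round it.
- pack_label (a point): Centre of the striped label, on the +x end face of the oblong carton, 50 mm from its centre along its x; the label faces along the carton's +x. Axes as the carton's.
- nest (a point): Centre of the floor of the oblong nest in the scale's steel pan. The nest is a rectangular recess 106 mm (its x) by 60 mm (its y), 10 mm deep, with chamfered edges; its z is up, its floor 40 mm and the pan's flat top 50 mm above the counter. The pan is 170 (x) by 240 mm (y) and fixed; a round nest 82 mm across lies beside it with its centre 110 mm away along -y, and a 36 mm high grey display console stands at the pan's -x edge. The carton may lie in the nest either way round.
- window (a point): Centre of the window on the front of the label scanner head, a grey box 70 mm wide, 56 mm high, 66 mm deep, on a post (20 mm thick, 364 mm tall, about 90 mm behind the window) beyond the tray. The head looks along its own -x, towards the robot, nodding down 0.15 to 0.45 rad; its y is level. Height (window 215 to 315 mm above the counter), nod and yaw vary by start and then stay put.
- scan_spot (a point): The point in the air 120 mm straight in front of the scanner window (along the head's -x), where the label's centre must be held. Axes as the head's: the carton is presented rightly when its x, y and z axes are parallel to these, so that the label, facing along +x, looks squarely into the window.
- square_carton_center (a point): Bystander: centre of a low square-ish carton in the tray, 75 x 72 mm and 36 mm tall, no striped label. Leave alone.
- tub_center (a point): Bystander: centre of a round tub in the tray, 72 mm across and 58 mm tall. Leave alone.
- jar_center (a point): Bystander: centre of a glass jar on the counter beyond the scale, 64 mm across and 85 mm tall. Leave alone.
- tray: The stock tray: shallow fixed grey tray, 220 mm (its x) by 430 mm (its y), origin at the centre of its underside on the counter, inner floor 5 mm above it, rim 16 mm high. The three packs stand at about y = -130, 0 and +130 mm in it.
There are look-alikes about, which are no part of the job. Leave any blue look-alike of the part that bears pack_center alone.

How it is judged (in metres and radians):
On the way:
1. the oblong carton lies flat on the floor of the oblong nest, let go and still (horizontal distance between pack_center and nest below 0.008 m and z of pack_center in the frame of nest below 0.028 m and angle between pack_center's own z axis and vertical below 0.06 rad and angle between the x axis of pack_center and the x axis of nest, either way round below 0.12 rad and contact force between pack and the fingers below 0.1 N and linear speed of pack below 0.02 m/s), for 0.4 s.
At the end, for the whole second after the job is handed in: The carton, after having been weighed in the nest, is held still by the fingers in the air with the centre of its label within 25 mm of the point 120 mm in front of the scanner window, the label facing the window, its x and y axes within 0.2 rad of the head's, right way up (distance between pack_label and scan_spot below 0.025 m and x of pack_center in the frame of scan_spot below -0.02 m and angle between the x axis of pack_label and the x axis of scan_spot, either way round below 0.2 rad and angle between the y axis of pack_label and the y axis of scan_spot, either way round below 0.2 rad and angle between pack_center's own z axis and vertical below 0.9 rad and height (world z) of pack_center above 0.1 m and contact force between pack and the fingers above 1 N and linear speed of pack below 0.02 m/s); the arm keeps its last pose, push and grip.
It fails at once if the square carton was pushed more than 25 mm or tipped over (distance of square_carton_center from where it was at the start of the episode above 0.025 m or angle between square_carton_center's own z axis and vertical above 0.5 rad).
It fails at once if the tub was pushed more than 25 mm or tipped over (distance of tub_center from where it was at the start of the episode above 0.025 m or angle between tub_center's own z axis and vertical above 0.5 rad).
It fails at once if the jar was pushed more than 25 mm or tipped over (distance of jar_center from where it was at the start of the episode above 0.025 m or angle between jar_center's own z axis and vertical above 0.5 rad).
It also fails if it takes over 54 s, if anything falls off the work surface, if the arm or the gripper's body presses on something with over 40 N, if the wrist force passes 120 N, or if a joint passes its speed limit or range.

## Working session

There is one attempt and no reset: what is moved stays moved. The work goes in short steps, Python scripts to look and compute and a tool call to move; the robot and the scene stay as the last step left them, time stands still between calls to the robot, and variables do not carry over. Pictures are saved under pics/ and viewed, and the job is handed in when it is done.

Besides the shell and the picture viewer there is one more tool, called after "Call:" by a JSON object that holds its "method" and its "body", one argument or row to a line. move_arm: Moves the arm, as the interface text tells. Its arguments: {"type":"object","properties":{"increments":{"type":"string"}},"required":["increments"]}

```bash
ls; mkdir -p pics; python3 - <<'E'
from station import sense, capture, camera_params, r
import numpy as np, cv2
print(sense()); print(r.pinch_z)
for n in ("scene","side","wrist"):
    p=camera_params(n); print(n,p)
    im,d=capture(n); np.savez(f"pics/{n}0.npz",im=im,d=d,**{k:np.array(v) for k,v in p.items()}); cv2.imwrite(f"pics/{n}0.png",im[:,:,::-1])
E
```

```text
pics
{'time_s': 0.0, 'joints': array([ 1.48170453e+01,  2.20913918e+01,  3.80296803e-01, -2.83490741e-02,
       -6.84128121e+01, -1.48148137e+01]), 'joint_velocities': array([-0.09247658,  0.04028076, -0.0172673 ,  0.00915816, -0.00445468,
       -0.07245559]), 'effort': array([ 5.69075401e-04, -3.90661991e+01,  1.87403029e+01,  4.22001421e+00,
        1.09914420e-02, -1.81494070e-04]), 'tcp_pos': array([6.24393995e-01, 2.00661665e-05, 2.21458170e-01]), 'ee_rot': array([[ 1.43469542e-04, -2.20829061e-03, -9.99997551e-01],
       [ 9.99999984e-01, -1.08253457e-04,  1.43708947e-04],
       [-1.08570543e-04, -9.99997556e-01,  2.20827505e-03]]), 'wrist_force': array([-1.18916963,  0.21398328, -0.22932992]), 'moment': array([0.002464  , 0.02312902, 0.02832531]), 'gripper_width': 1.0018135031810411}
0.0187
scene {'fx': 461.68125648029786, 'fy': 461.68125648029786, 'cx': 318.3125368034975, 'cy': 190.00242798615074, 'xyz': array([ 1.10639347, -0.3873719 ,  0.84099224]), 'orientation': array([[ 0.59995894,  0.54486958, -0.58580406],
       [ 0.80002983, -0.40974379,  0.43824913],
       [-0.00124096, -0.73159221, -0.68174137]])}
side {'fx': 514.7122911353313, 'fy': 514.7122911353313, 'cx': 317.54015662043753, 'cy': 196.34601231077292, 'xyz': array([0.00268723, 0.78814006, 1.16628153]), 'orientation': array([[-0.80731618, -0.42702058,  0.40730087],
       [-0.58984611,  0.60491042, -0.53494388],
       [-0.0179485 , -0.67211368, -0.7402304 ]])}
wrist {'fx': 309.70691628693146, 'fy': 309.70691628693146, 'cx': 317.46498019282234, 'cy': 195.15617464360378, 'xyz': array([ 0.62370001, -0.0817072 ,  0.38386283]), 'orientation': array([[-9.99997155e-01, -5.63825256e-04, -2.31786523e-03],
       [-1.22498904e-03,  9.55138149e-01,  2.96158091e-01],
       [ 2.04690009e-03,  2.96160088e-01, -9.55136122e-01]])}
```

View pics/scene0.png

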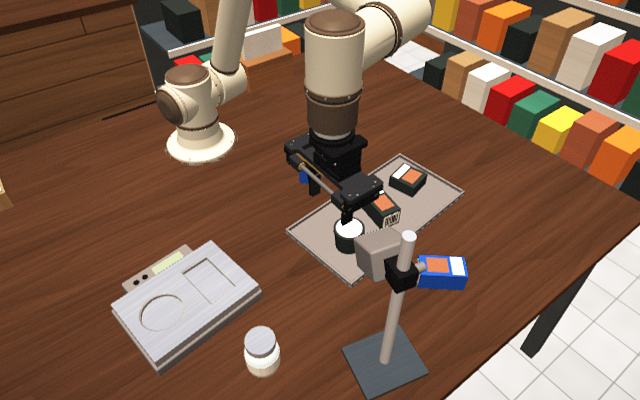

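View pics/side0.png

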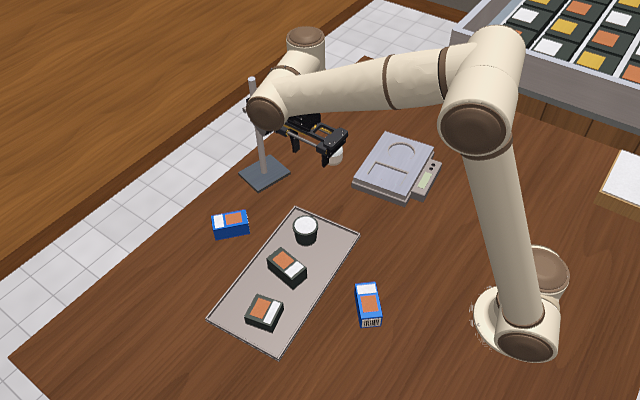

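View pics/wrist0.png

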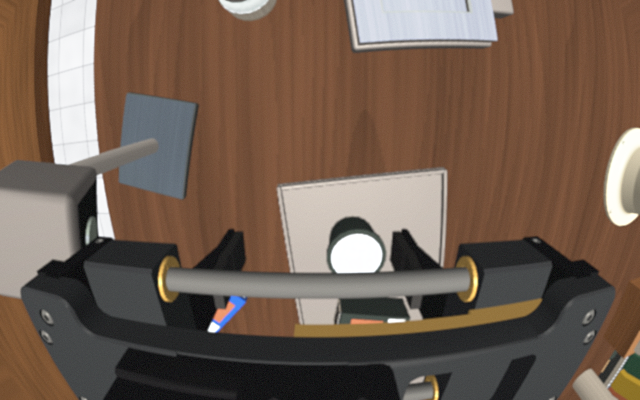

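```bash
cat > h.py <<'E'
import numpy as np, cv2
def load(n,t='0'):
    z=np.load(f"pics/{n}{t}.npz"); return {k:z[k] for k in z.files}
def cloud(f):
    d=f['d']; v,u=np.mgrid[:400,:640]
    c=np.stack([(u-f['cx'])/f['fx'],(v-f['cy'])/f['fy'],np.ones_like(d)],-1)*d[...,None]
    w=c@f['orientation'].T+f['xyz']; w[d<=0]=np.nan; return w
def ray(f,u,v):
    c=np.array([(u-f['cx'])/f['fx'],(v-f['cy'])/f['fy'],1.]); return f['orientation']@c
def on_plane(f,u,v,z):
    q=ray(f,u,v); return f['xyz']+q*(z-f['xyz'][2])/q[2]
E
python3 - <<'E'
from h import *
for n,crops in (("scene",[(280,140,190,150,4),(100,230,180,140,4),(330,210,150,110,5)]),("side",[(200,200,170,160,4),(340,120,110,90,5)])):
    f=load(n); w=cloud(f)
    for i,(x,y,a,b,s) in enumerate(crops):
        cv2.imwrite(f"pics/{n}c{i}.png",cv2.resize(f['im'][y:y+b,x:x+a,::-1],None,fx=s,fy=s,interpolation=cv2.INTER_CUBIC))
    pts=[(390,215),(378,200),(408,180),(348,228),(375,250),(400,270),(262,340),(205,275),(165,312),(390,370)] if n=="scene" else [(287,262),(264,312),(305,225),(405,160),(385,180),(260,175),(230,225)]
    for p in pts: print(n,p,w[p[1],p[0]].round(4))
E
```

```text
scene (390, 215) [0.5962 0.2078 0.0461]
scene (378, 200) [0.5476 0.2123 0.0557]
scene (408, 180) [0.5263 0.3392 0.0378]
scene (348, 228) [0.5806 0.0898 0.0644]
scene (375, 250) [ 0.7998 -0.0516  0.3012]
scene (400, 270) [ 0.848  -0.0461  0.2985]
scene (262, 340) [ 0.7091 -0.2163  0.0832]
scene (205, 275) [ 0.483  -0.2234  0.0369]
scene (165, 312) [ 0.5177 -0.3283  0.0378]
scene (390, 370) [ 0.8662 -0.0421  0.0118]
side (287, 262) [0.542  0.2192 0.0562]
side (264, 312) [0.5025 0.3612 0.0418]
side (305, 225) [0.5778 0.0936 0.0576]
side (405, 160) [ 0.4856 -0.302   0.0473]
side (385, 180) [ 0.4915 -0.1915  0.0474]
side (260, 175) [ 0.8385 -0.0133  0.014 ]
side (230, 225) [0.755  0.209  0.0474]
```

View pics/scenec0.png

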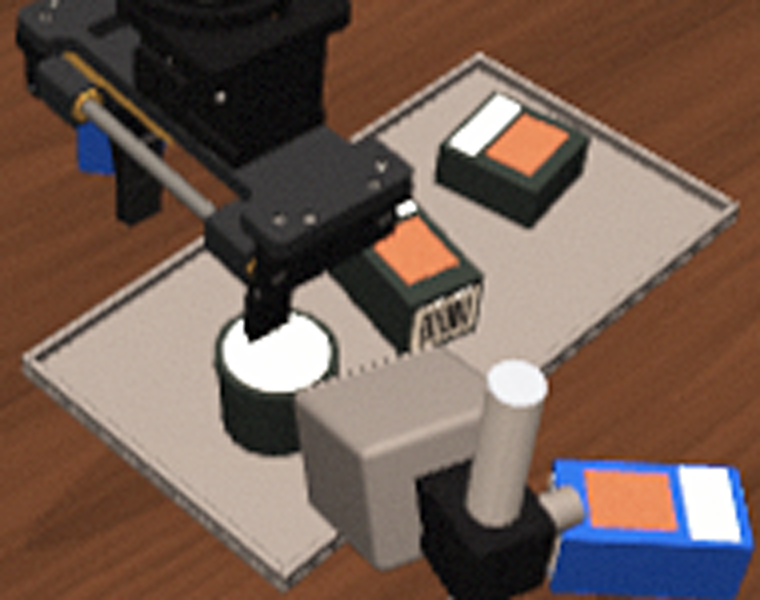

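View pics/scenec1.png

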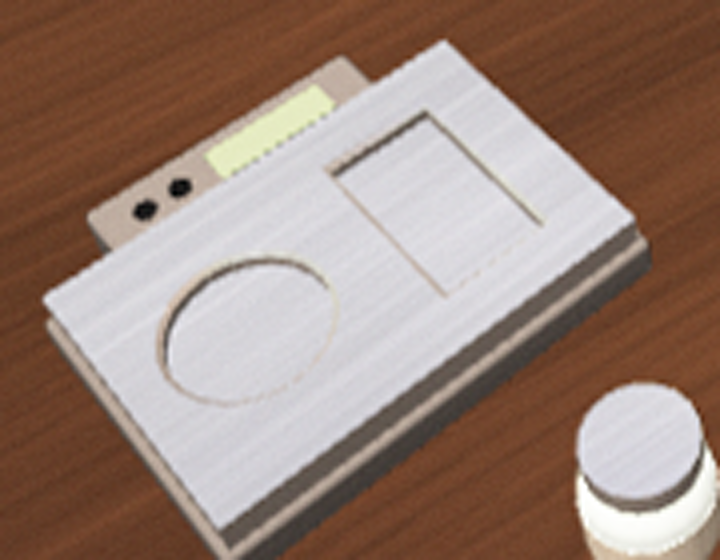

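View pics/sidec0.png

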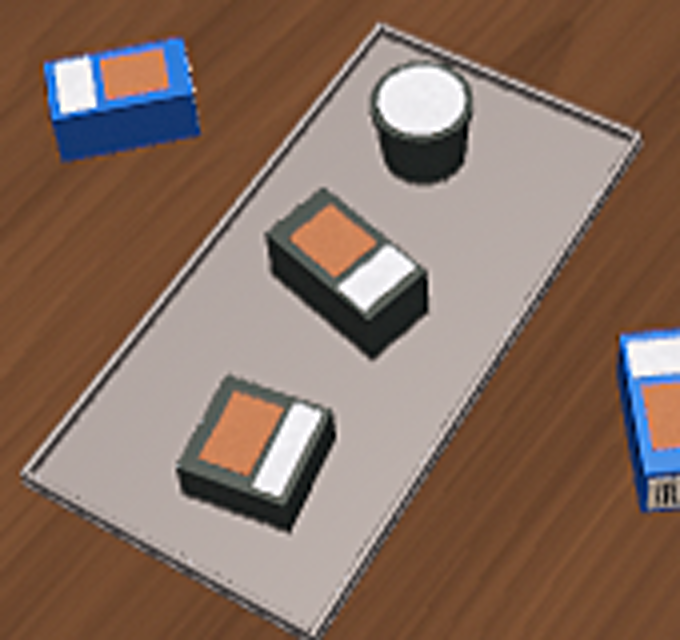

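View pics/sidec1.png

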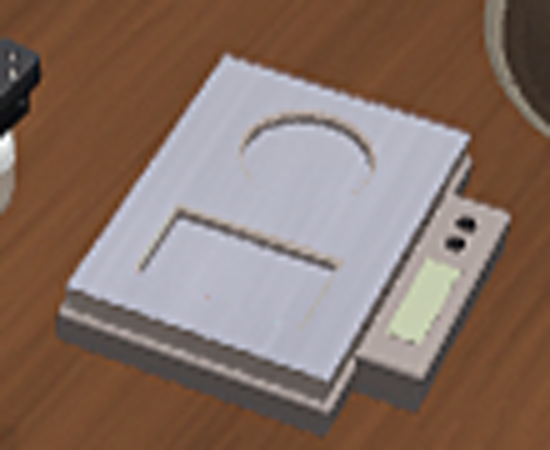

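```bash
python3 - <<'E'
from h import *
S=load('scene'); D=load('side')
def rep(name,P):
    P=np.array(P); print(name,P.round(4).tolist(),'c',P.mean(0).round(4))
    e=[P[(i+1)%4]-P[i] for i in range(4)]
    print([ (round(float(np.linalg.norm(x)),4), round(float(np.degrees(np.arctan2(x[1],x[0]))),2)) for x in e])
rep('nestS',[on_plane(S,100+u/4-.375,230+v/4-.375,.05) for u,v in [(332,170),(428,112),(543,222),(445,296)]])
rep('nestD',[on_plane(D,340+u/5-.4,120+v/5-.4,.05) for u,v in [(180,210),(340,265),(302,328),(140,270)]])
rep('panS',[on_plane(S,100+u/4-.375,230+v/4-.375,.05) for u,v in [(45,298),(445,40),(634,220),(222,527)]])
rep('panD',[on_plane(D,340+u/5-.4,120+v/5-.4,.05) for u,v in [(228,57),(470,137),(330,380),(70,290)]])
# carton from cloud
for f,n in ((S,'S'),(D,'D')):
    w=cloud(f); m=(w[...,2]>.048)&(w[...,2]<.062)&(w[...,1]>.14)&(w[...,1]<.28)&(w[...,0]>.46)&(w[...,0]<.63)
    p=w[m][:,:2].astype(np.float32); print(n,m.sum(),np.median(w[m][:,2]),cv2.minAreaRect(p*1000))
    im=f['im'].copy(); im[m]=(255,0,255); cv2.imwrite(f'pics/m{n}.png',im[:,:,::-1])
E
```

```text
nestS [[0.458, -0.2604, 0.05], [0.4533, -0.2021, 0.05], [0.5539, -0.1877, 0.05], [0.5635, -0.2485, 0.05]] c [ 0.5072 -0.2247  0.05  ]
[(0.0585, 94.63), (0.1016, 8.17), (0.0616, -81.06), (0.1061, -173.56)]
nestD [[0.5554, -0.2407, 0.05], [0.4505, -0.2556, 0.05], [0.4428, -0.1964, 0.05], [0.5475, -0.182, 0.05]] c [ 0.499  -0.2187  0.05  ]
[(0.106, -171.95), (0.0597, 97.41), (0.1058, 7.79), (0.0592, -82.35)]
panS [[0.4451, -0.408, 0.05], [0.4124, -0.1709, 0.05], [0.581, -0.1496, 0.05], [0.612, -0.3846, 0.05]] c [ 0.5126 -0.2783  0.05  ]
[(0.2394, 97.84), (0.1699, 7.2), (0.237, -82.49), (0.1685, -172.0)]
panD [[0.6063, -0.3825, 0.05], [0.4398, -0.4038, 0.05], [0.4084, -0.1694, 0.05], [0.573, -0.1433, 0.05]] c [ 0.5069 -0.2748  0.05  ]
[(0.1679, -172.7), (0.2366, 97.62), (0.1666, 8.99), (0.2415, -82.07)]
S 442 0.05411467484242011 ((562.3104858398438, 215.44688415527344), (56.181392669677734, 76.26233673095703), 81.90987396240234)
D 681 0.05376337795263142 ((544.4227905273438, 222.09544372558594), (56.493141174316406, 103.77140045166016), 82.37310028076172)
```

```bash
python3 - <<'E'
from h import *
S=load('scene'); w=cloud(S)
u0,v0,u1,v1=345,225,425,300
W=w[v0:v1,u0:u1]
n=np.cross(np.roll(W,-2,1)-np.roll(W,2,1),np.roll(W,-2,0)-np.roll(W,2,0)); n/=np.linalg.norm(n,axis=-1,keepdims=True)
for v in range(5,75,7):
    for u in range(5,60,9):
        p=W[v,u]
        if p[2]>.15: print(u+u0,v+v0,p.round(3),n[v,u].round(2))
E
```

```text
377 230 [ 0.756 -0.005  0.276] [ 0.88  0.21 -0.43]
386 230 [0.767 0.005 0.279] [ 0.32 -0.28 -0.91]
359 237 [ 0.751 -0.04   0.278] [ 0.59 -0.44 -0.68]
368 237 [ 0.762 -0.031  0.282] [ 0.37  0.12 -0.92]
377 237 [ 0.773 -0.021  0.285] [ 0.44 -0.01 -0.9 ]
386 237 [ 0.783 -0.012  0.288] [ 0.36  0.   -0.93]
395 237 [ 0.795 -0.005  0.294] [ 0.51  0.1  -0.85]
404 237 [ 0.841 -0.042  0.362] [-0.15 -0.07 -0.99]
359 244 [ 0.764 -0.051  0.281] [ 0.34  0.85 -0.41]
368 244 [ 0.779 -0.046  0.292] [ 0.48 -0.14 -0.87]
377 244 [ 0.788 -0.036  0.293] [ 0.19 -0.21 -0.96]
386 244 [ 0.798 -0.027  0.297] [ 0.34 -0.2  -0.92]
395 244 [ 0.807 -0.017  0.298] [ 0.09  0.36 -0.93]
404 244 [ 0.847 -0.047  0.356] [-0.26  0.95  0.17]
359 251 [ 0.768 -0.053  0.269] [0.2  0.98 0.  ]
368 251 [ 0.792 -0.058  0.296] [ 0.39  0.78 -0.5 ]
377 251 [ 0.802 -0.049  0.299] [-0.21 -0.18 -0.96]
386 251 [ 0.809 -0.038  0.298] [-0.79  0.11 -0.6 ]
395 251 [ 0.814 -0.022  0.291] [nan nan nan]
404 251 [ 0.848 -0.046  0.341] [-0.35  0.92 -0.14]
359 258 [ 0.771 -0.055  0.256] [0.24 0.97 0.01]
368 258 [ 0.795 -0.06   0.284] [ 0.25  0.96 
[... 461 characters left out ...]
265 [ 0.852 -0.044  0.312] [-0.63  0.78 -0.06]
368 272 [ 0.8   -0.061  0.255] [0.12 0.99 0.09]
377 272 [ 0.815 -0.058  0.269] [-0.8   0.4  -0.45]
386 272 [ 0.827 -0.051  0.276] [0.37 0.93 0.01]
395 272 [ 0.846 -0.054  0.297] [ 0.26  0.35 -0.9 ]
404 272 [ 0.854 -0.043  0.298] [-0.43  0.11 -0.89]
377 279 [ 0.821 -0.062  0.259] [-0.72  0.35 -0.6 ]
386 279 [ 0.83  -0.052  0.261] [-0.62  0.53  0.58]
395 279 [ 0.849 -0.055  0.286] [ 0.37  0.92 -0.12]
404 279 [ 0.86  -0.049  0.293] [-0.95  0.29 -0.07]
395 286 [ 0.853 -0.057  0.274] [0.12 0.99 0.02]
404 286 [ 0.861 -0.046  0.274] [-0.99  0.11 -0.01]
395 293 [ 0.856 -0.058  0.26 ] [-0.07  0.92  0.38]
404 293 [ 0.854 -0.033  0.236] [-0.94 -0.11  0.31]
```

View pics/scenec2.png

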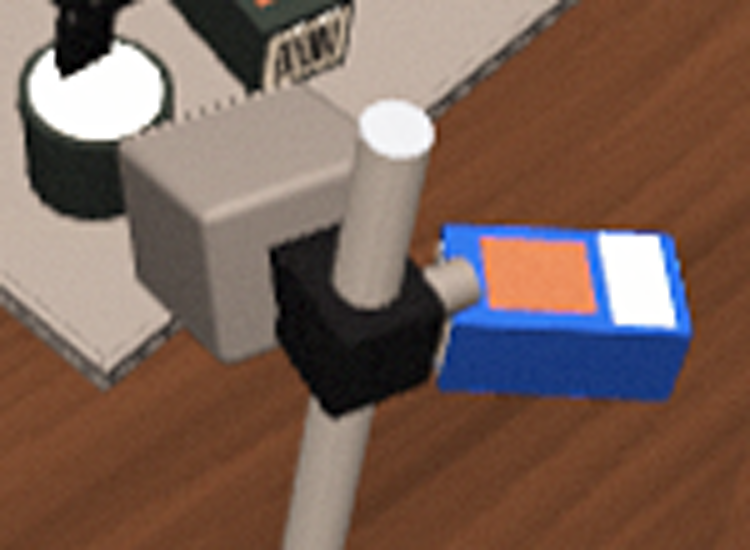

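Call:
{"method": "move_arm", "body": {
  "increments": "-1 -0.03 -0.02 0.04 0 0.15 0;-1 -0.06 -0.02 0.04 0 0.3 0;-1 -0.1 -0.02 0.04 0 0.45 0;-1 -0.14 -0.02 0.04 0 0.6 0;-1 -0.18 -0.02 0.04 0 0.75 0;-1 -0.21 -0.02 0.04 0 0.9 0;-1 -0.22 -0.02 0.04 0 1.05 0;-1 -0.22 -0.02 0.04 0 1.2 0"
}}

```text
time_s: 0.95
tcp_pos: [0.5844, -0.2219, 0.2417]
ee_rot: [[0.935, -0.001, -0.354], [0.354, 0.0, 0.935], [-0.001, -1.0, 0.001]]
wrist_force: [-0.0, 0.4, 1.0]
gripper_width: 1.003
```

Call:
{"method": "move_arm", "body": {
  "increments": "-1 0 0 0 0 0.15 0;-1 0 0 0 0 0.235 0;-1 0 0 0 0 0.235 0;-1 0 0 0 0 0.235 0;-1 0 0 0 0 0.235 0"
}}

```text
time_s: 1.45
tcp_pos: [0.5849, -0.2199, 0.2424]
ee_rot: [[0.991, -0.0, -0.137], [0.137, 0.0, 0.991], [-0.0, -1.0, 0.0]]
wrist_force: [0.3, -0.6, -0.1]
gripper_width: 1.0
```

```bash
cat >> h.py <<'E'
def snap(n,t):
    from station import capture, camera_params
    p=camera_params(n); im,d=capture(n)
    np.savez(f"pics/{n}{t}.npz",im=im,d=d,**{k:np.array(v) for k,v in p.items()}); cv2.imwrite(f"pics/{n}{t}.png",im[:,:,::-1])
    return load(n,t)
def wray(f,u,v):
    x,y=u-f['cx'],v-f['cy']; r=np.hypot(x,y); th=r/f['fx']
    s=np.sin(th)/max(r,1e-9); return f['orientation']@np.array([x*s,y*s,np.cos(th)])
def won(f,u,v,z):
    q=wray(f,u,v); return f['xyz']+q*(z-f['xyz'][2])/q[2]
E
python3 - <<'E'
from h import *
from station import sense
s=sense(); print(s['time_s'],s['tcp_pos'],s['ee_rot'].round(3),s['joints'].round(1))
f=snap('wrist','1'); print(f['xyz'],f['orientation'].round(3)); snap('side','1'); 
E
```

```text
1.45 [ 0.58493337 -0.21988785  0.24239094] [[ 0.991 -0.    -0.137]
 [ 0.137  0.     0.991]
 [-0.    -1.     0.   ]] [ -5.8  21.3   2.3  -0.  -70.9 -76.4]
[ 0.50288284 -0.23103042  0.40471119] [[-0.138  0.946  0.293]
 [ 0.99   0.132  0.041]
 [-0.     0.296 -0.955]]
```

View pics/wrist1.png

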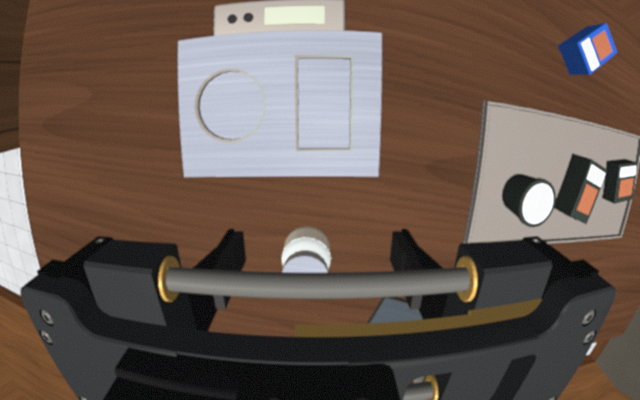

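View pics/side1.png

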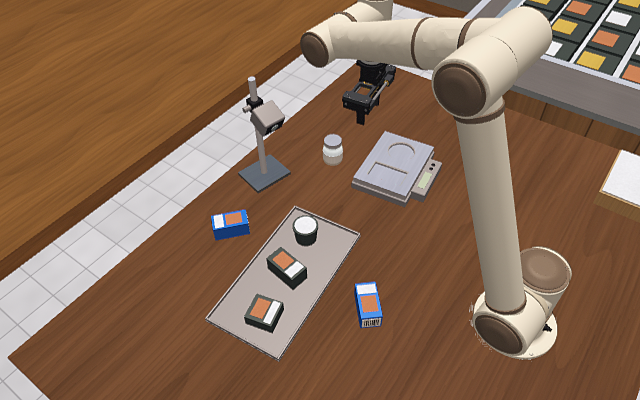

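```bash
python3 - <<'E'
from h import *
f=load('wrist','1')
cv2.imwrite('pics/w1n.png',cv2.resize(f['im'][20:190,170:395,::-1],None,fx=3.5,fy=3.5,interpolation=cv2.INTER_CUBIC))
cv2.imwrite('pics/d1h.png',cv2.resize(load('side','1')['im'][65:155,225:325,::-1],None,fx=6,fy=6,interpolation=cv2.INTER_CUBIC))
E
```

```text
(no output)
```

View pics/w1n.png

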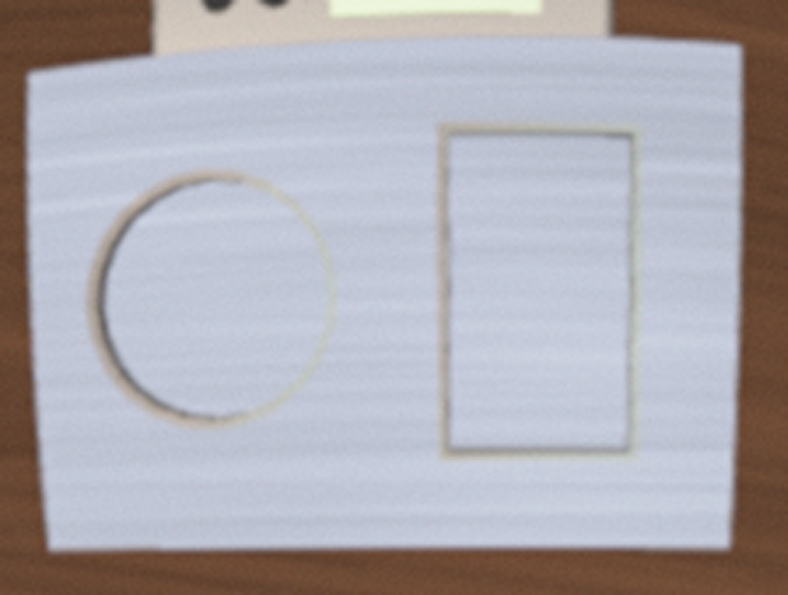

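View pics/d1h.png

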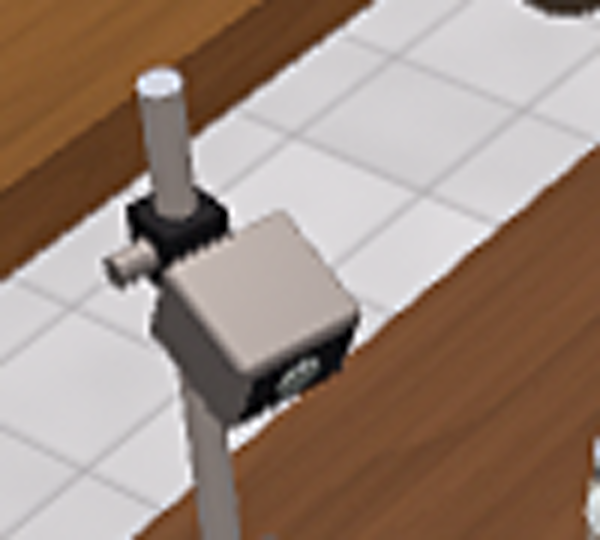

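```bash
python3 - <<'E'
from h import *
f=load('wrist','1')
def rep(name,P):
    P=np.array(P); print(name,'c',P.mean(0).round(4))
    e=[P[(i+1)%4]-P[i] for i in range(4)]
    print([ (round(float(np.linalg.norm(x)),4), round(float(np.degrees(np.arctan2(x[1],x[0]))),2)) for x in e])
g=lambda L,z:[won(f,170+(u+.5)/3.5-.5,20+(v+.5)/3.5-.5,z) for u,v in L]
rep('nest',g([(438,124),(637,126),(634,457),(443,457)],.05))
rep('nestfloor',g([(450,134),(630,134),(628,448),(449,450)],.04))
P=g([(27,73),(743,45),(731,549),(49,550)],.05); rep('pan',P)
c=np.mean(P,0); 
D=load('side','1'); w=cloud(D); S=load('scene'); ws=cloud(S)
def plane(q):
    c=np.median(q,0)
    for _ in range(4):
        U=np.linalg.svd(q-c,full_matrices=False); n=U[2][2]; d=(q-c)@n; k=abs(d)<.004; q=q[k]; c=q.mean(0)
    return c,n*np.sign(n[2]) if abs(n[2])>.3 else n,len(q),abs(d[k]).std()
def poly(W,L,ox,oy,s):
    m=np.zeros((400,640),np.uint8); cv2.fillPoly(m,[np.array([[round(ox+u/s),round(oy+v/s)] for u,v in L])],1)
    m=cv2.erode(m,np.ones((3,3))); q=W[m>0]; return q[~np.isnan(q).any(1)]
print('topD',plane(poly(w,[(277,215),(350,305),(246,365),(172,282)],225,65,6)))
print('topS',plane(poly(ws,[(135,150),(285,88),(355,150),(340,185),(210,215)],330,210,5)))
print('sideD',plane(poly(w,[(160,290),(240,372),(230,415),(158,330)],225,65,6)))
print('sideS',plane(poly(ws,[(125,160),(200,225),(222,350),(140,270)],330,210,5)))
print('frontD',plane(poly(w,[(252,375),(352,322),(345,350),(245,412)],225,65,6)))
print('win D depth',w[127,275],w[128,275],w[127,274])
E
```

```text
nest c [ 0.5025 -0.2243  0.05  ]
[(0.0638, 97.66), (0.1096, 8.06), (0.0632, -81.95), (0.11, -171.62)]
nestfloor c [ 0.5027 -0.2237  0.04  ]
[(0.0594, 98.29), (0.1068, 8.17), (0.0608, -81.3), (0.1072, -172.61)]
pan c [ 0.5105 -0.278   0.05  ]
[(0.2416, 97.77), (0.1704, 7.78), (0.241, -82.26), (0.1702, -172.05)]
topD (array([ 0.77519557, -0.01685786,  0.28584217]), array([-0.38097502,  0.07628859,  0.92143263]), 273, np.float64(0.0010394279720891964))
topS (array([ 0.78636395, -0.02681094,  0.29171315]), array([-0.38278106,  0.09871691,  0.91854974]), 541, np.float64(0.000520171657262907))
sideD (array([0.78958619, 0.01435236, 0.26461264]), array([ 0.24961014,  0.96698081, -0.05140912]), 62, np.float64(0.0006754091058417496))
sideS (array([ 0.78640968, -0.05848802,  0.26829266]), array([-0.2349945 , -0.97198691, -0.00436174]), 240, np.float64(0.000255636738400966))
frontD (array([ 0.75539316, -0.00754175,  0.25407606]), array([ 0.83823045, -0.18949482,  0.511333  ]), 28, np.float64(0.0007376804011601848))
win D depth [ 0.75521701 -0.01554851  0.24862475] [ 0.75764418 -0.01772929  0.24236837] [ 0.75138756 -0.0074969   0.25602951]
```

Call:
{"method": "move_arm", "body": {
  "increments": "-1 0.01 0 0.05 0 0.03 0;-1 0.02 0 0.1 0 0.07 0;-1 0.03 0 0.15 0 0.11 0;-1 0.045 0 0.2 0 0.15 0;-1 0.055 0 0.25 0 0.19 0;-1 0.07 0 0.3 0 0.23 0;-1 0.08 0 0.35 0 0.27 0;-1 0.09 0 0.4 0 0.27 0"
}}

```text
time_s: 2.35
tcp_pos: [0.6192, 0.1804, 0.2427]
ee_rot: [[0.991, 0.0, 0.134], [-0.134, 0.0, 0.991], [0.0, -1.0, 0.0]]
wrist_force: [1.6, -0.4, 0.7]
gripper_width: 0.999
```

Call:
{"method": "move_arm", "body": {
  "increments": "-1 0 0 0.03 0 0 0;-1 0 0 0.03 0 0 0;-1 0 0 0.03 0 0 0;-1 0 0 0.03 0 0 0;-1 0 0 0.03 0 0 0"
}}

```text
time_s: 2.85
tcp_pos: [0.6234, 0.2067, 0.2429]
ee_rot: [[0.991, 0.0, 0.135], [-0.135, 0.0, 0.991], [0.0, -1.0, 0.0]]
wrist_force: [-0.7, -0.1, 0.6]
gripper_width: 1.003
```

```bash
python3 - <<'E'
from h import *
from station import sense
s=sense(); print(s['time_s'],s['tcp_pos'],s['ee_rot'].round(3),s['joints'].round(1))
f=snap('wrist','2')
cv2.imwrite('pics/w2n.png',cv2.resize(f['im'][40:230,220:420,::-1],None,fx=3.5,fy=3.1,interpolation=cv2.INTER_CUBIC))
E
```

```text
2.85 [0.62340519 0.20669582 0.24287896] [[ 0.991  0.     0.135]
 [-0.135  0.     0.991]
 [ 0.    -1.     0.   ]] [  32.4   24.5    7.2    0.   -72.7 -130.2]
```

View pics/wrist2.png

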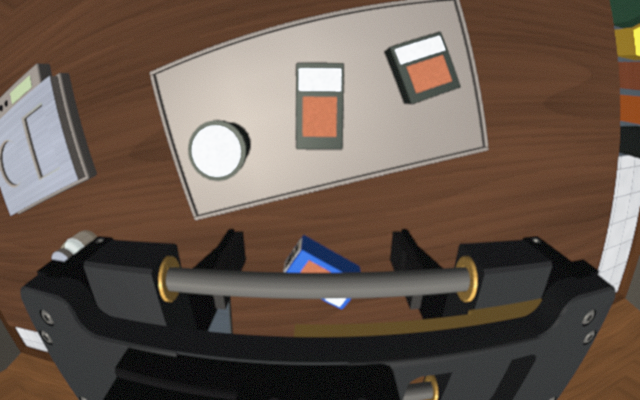

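View pics/w2n.png

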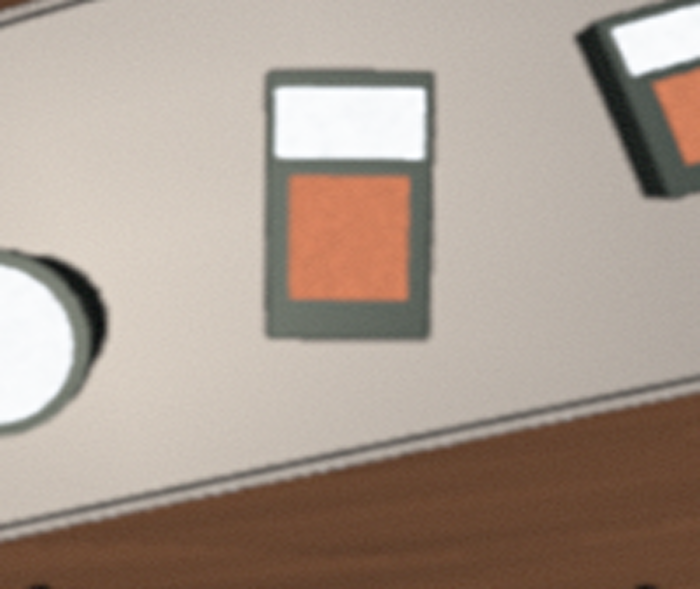

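```bash
python3 - <<'E'
from h import *
from station import sense
f=load('wrist','2')
P=np.array([won(f,220+(u+.5)/3.5-.5,40+(v+.5)/3.1-.5,.055) for u,v in [(265,71),(434,71),(428,339),(267,338)]])
c=P.mean(0); print(c.round(4))
e=[P[(i+1)%4]-P[i] for i in range(4)]
print([ (round(float(np.linalg.norm(x)),4), round(float(np.degrees(np.arctan2(x[1],x[0]))),2)) for x in e])
s=sense(); R=s['ee_rot']; print(R.T@(np.array([c[0],c[1],.028-.0187])-s['tcp_pos']), np.degrees(np.arctan2(R[1,0],R[0,0])))
E
```

```text
[0.5457 0.2191 0.055 ]
[(0.0535, 82.41), (0.0986, -8.31), (0.0525, -98.07), (0.0982, 172.25)]
[-0.07875742  0.23357635  0.00174076] -7.77549367875983
```

Call:
{"method": "move_arm", "body": {
  "increments": "-1 -0.04 0.03 0.001 0 0 0;-1 -0.079 0.07 0.002 0 0 0;-1 -0.079 0.11 0.002 0 0 0;-1 -0.079 0.15 0.002 0 0 0;-1 -0.079 0.18 0.002 0 0 0;-1 -0.079 0.205 0.002 0 0 0;-1 -0.079 0.221 0.002 0 0 0;-1 -0.079 0.221 0.002 0 0 0"
}}

```text
time_s: 3.7
tcp_pos: [0.544, 0.2187, 0.0193]
ee_rot: [[0.991, -0.004, 0.135], [-0.135, -0.003, 0.991], [-0.004, -1.0, -0.003]]
wrist_force: [-0.2, -0.2, 0.5]
gripper_width: 1.002
```

Call:
{"method": "move_arm", "body": {
  "increments": "-1 0 0 0 0 0 0;-0.2 0 0 0 0 0 0;0.2 0 0 0 0 0 0;0.6 0 0 0 0 0 0;1 0 0 0 0 0 0;1 0 0 0 0 0 0;1 0 0 0 0 0 0;1 0 0 0 0 0 0"
}}

```text
time_s: 4.5
tcp_pos: [0.5453, 0.2204, 0.0219]
ee_rot: [[0.991, -0.0, 0.134], [-0.134, -0.0, 0.991], [-0.0, -1.0, -0.0]]
wrist_force: [-1.0, -0.7, 3.3]
gripper_width: 0.622
```

Call:
{"method": "move_arm", "body": {
  "increments": "1 0 -0.01 0 0 0 0;1 0 -0.03 0 0 0 0;1 0 -0.06 0 0 0 0;1 0 -0.09 0 0 0 0;1 0 -0.12 0 0 0 0;1 0 -0.15 0 0 0 0;1 0 -0.15 0 0 0 0;1 0 -0.15 0 0 0 0"
}}

```text
time_s: 5.3
tcp_pos: [0.5446, 0.2206, 0.1712]
ee_rot: [[0.991, -0.001, 0.134], [-0.134, 0.001, 0.991], [-0.001, -1.0, 0.001]]
wrist_force: [-1.0, -0.3, -4.5]
gripper_width: 0.616
```

```bash
python3 - <<'E'
from h import *
from station import sense
s=sense(); print(s['time_s'],s['tcp_pos'],s['ee_rot'].round(3),s['joints'].round(1),s['wrist_force'],s['gripper_width'],s['moment'])
f=snap('wrist','3'); f=snap('side','3')
R=s['ee_rot']
for y in (-.2238,): print('to nest', R.T@(np.array([.5027,-.2238,.13])-s['tcp_pos']))
E
```

```text
5.3 [0.54464978 0.22058556 0.17122305] [[ 0.991 -0.001  0.134]
 [-0.134  0.001  0.991]
 [-0.001 -1.     0.001]] [ 3.780e+01  2.080e+01 -9.200e+00 -1.000e-01 -6.000e+01 -1.355e+02] [-1.02490898 -0.27826583 -4.52737349] 0.6156560828165817 [-0.06753007 -0.04334573 -0.00065376]
to nest [ 0.01818884  0.04082405 -0.44602714]
```

View pics/wrist3.png

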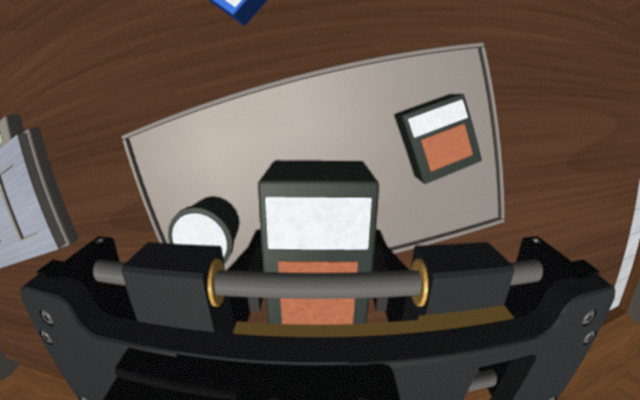

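View pics/side3.png

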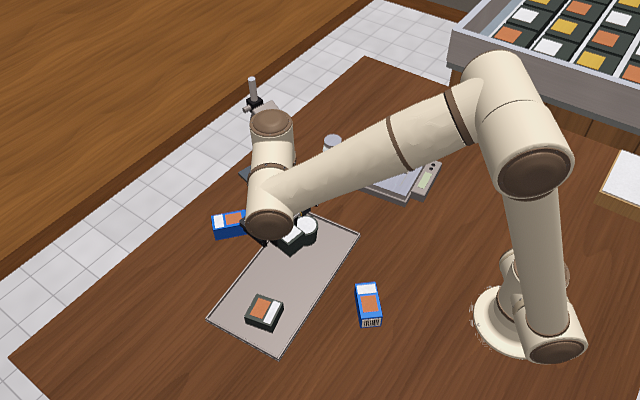

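```bash
python3 - <<'E'
from h import *
from station import sense
f=load('wrist','3'); s=sense(); R=s['ee_rot']
cv2.imwrite('pics/w3n.png',cv2.resize(f['im'][150:290,240:400,::-1],None,fx=5,fy=4,interpolation=cv2.INTER_CUBIC))
E
```

```text
(no output)
```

View pics/w3n.png

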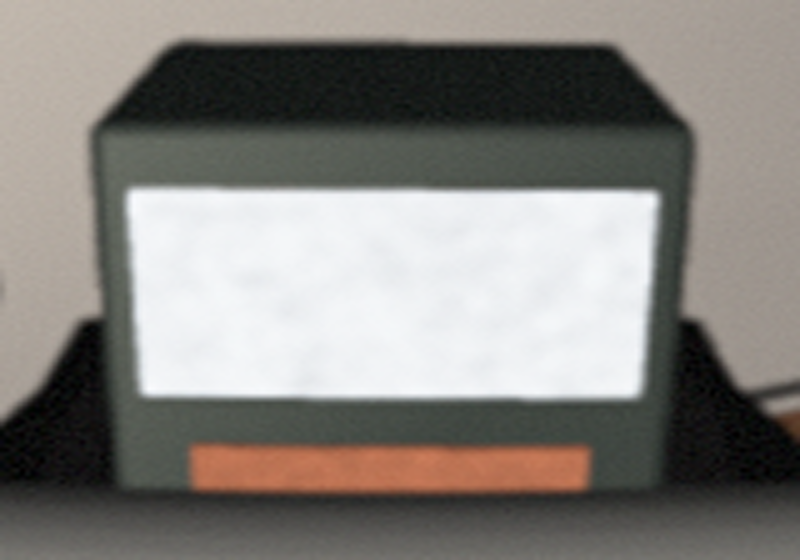

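```bash
python3 - <<'E'
from h import *
from station import sense
f=load('wrist','3'); s=sense(); R=s['ee_rot'];t=s['tcp_pos']
for nm,L,z in (('top',[(95,128),(692,128)],t[2]+.033),('bot',[(172,42),(616,45)],t[2]-.017)):
    P=[R.T@(won(f,240+(u+.5)/5-.5,150+(v+.5)/4-.5,z)-t) for u,v in L]; print(nm,np.round(P,4), np.mean(P,0).round(4),np.linalg.norm(P[0]-P[1]))
    d=P[1]-P[0]; print(np.degrees(np.arctan2(d[0],d[2])))
E
```

```text
top [[-0.0479 -0.0328 -0.0255]
 [-0.0479 -0.0329  0.0274]] [-0.0479 -0.0328  0.0009] 0.05289896560407701
-0.07371908869299458
bot [[-0.0479  0.0172 -0.0253]
 [-0.0475  0.0171  0.0278]] [-0.0477  0.0172  0.0013] 0.0531172119243473
0.4089714468972503
```

Call:
{"method": "move_arm", "body": {
  "increments": "1 0 0 -0.03 0 -0.02 0;1 0.005 0 -0.08 0 -0.07 0;1 0.01 0 -0.13 0 -0.12 0;1 0.015 0 -0.18 0 -0.17 0;1 0.017 0 -0.23 0 -0.22 0;1 0.017 0 -0.28 0 -0.273 0;1 0.017 0 -0.33 0 -0.273 0;1 0.017 0 -0.38 0 -0.273 0"
}}

```text
time_s: 6.2
tcp_pos: [0.5098, -0.1593, 0.1697]
ee_rot: [[0.99, -0.004, -0.138], [0.138, 0.0, 0.99], [-0.003, -1.0, 0.001]]
wrist_force: [1.3, 0.2, -3.4]
gripper_width: 0.612
```

```bash
cat > tgt.py <<'E'
from h import *
from station import sense
import sys
s=sense();R=s['ee_rot'];t=s['tcp_pos']; g=np.array([float(a) for a in sys.argv[1:4]]); yaw=np.radians(float(sys.argv[4]))
print('d',(R.T@(g-t)).round(4)); x=np.array([np.cos(yaw),np.sin(yaw),0]); G=np.stack([x,[0,0,-1],np.cross(x,[0,0,-1])],1)
print('rot',cv2.Rodrigues(R.T@G)[0].ravel().round(4), 'F',s['wrist_force'].round(2),s['time_s'],t.round(4),s['gripper_width'])
E
python3 tgt.py .501 -.225 .12 7.9
```

```text
d [-0.0177  0.0497 -0.0639]
rot [-0.0009  0.001  -0.0034] F [ 1.34  0.21 -3.37] 6.2 [ 0.5098 -0.1593  0.1697] 0.6123094178763909
```

Call:
{"method": "move_arm", "body": {
  "increments": "1 -0.009 0.02 -0.03 0 0 0;1 -0.018 0.05 -0.062 0 0 0;1 -0.018 0.05 -0.062 0 0 0;1 -0.018 0.05 -0.062 0 0 0;1 -0.018 0.05 -0.062 0 0 0;1 -0.018 0.05 -0.062 0 0 0"
}}

```text
time_s: 6.8
tcp_pos: [0.503, -0.2206, 0.1222]
ee_rot: [[0.99, 0.002, -0.14], [0.14, -0.0, 0.99], [0.001, -1.0, -0.0]]
wrist_force: [0.9, 1.7, -3.6]
gripper_width: 0.619
```

```bash
python3 tgt.py .501 -.225 .12 7.9; python3 - <<'E'
from h import *
for n in('wrist','side'): snap(n,'4')
E
```

```text
d [-0.0026  0.0022 -0.0041]
rot [0.0005 0.0026 0.0015] F [ 0.88  1.67 -3.61] 6.8 [ 0.503  -0.2206  0.1222] 0.6192275093560958
```

View pics/wrist4.png

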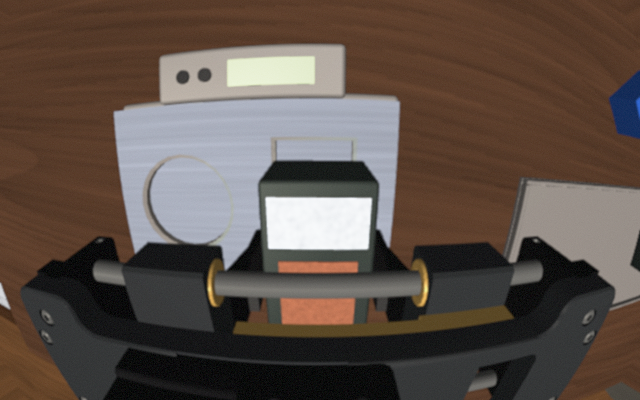

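View pics/side4.png

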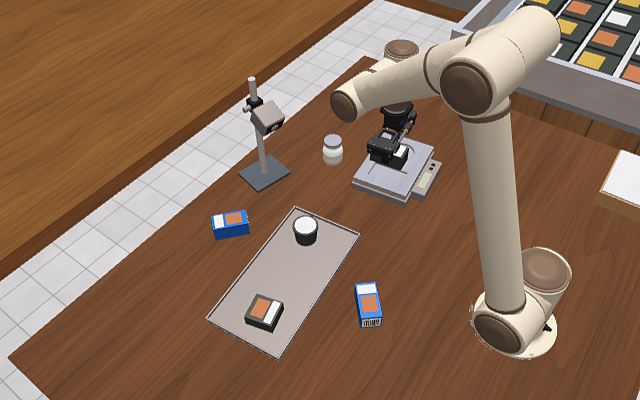

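Call:
{"method": "move_arm", "body": {
  "increments": "1 -0.001 0.015 -0.002 0 0.002 0;1 -0.002 0.03 -0.004 0 0.002 0;1 -0.002 0.034 -0.004 0 0.002 0;1 -0.002 0.034 -0.004 0 0.002 0;1 -0.002 0.034 -0.004 0 0.002 0"
}}

```text
time_s: 7.4
tcp_pos: [0.5016, -0.2255, 0.0884]
ee_rot: [[0.991, 0.002, -0.137], [0.137, -0.001, 0.991], [0.002, -1.0, -0.001]]
wrist_force: [0.3, 0.3, -3.1]
gripper_width: 0.613
```

```bash
python3 tgt.py .501 -.225 .057 7.9; python3 - <<'E'
from h import *
f=snap('wrist','5')
cv2.imwrite('pics/w5n.png',cv2.resize(f['im'][120:260,240:400,::-1],None,fx=5,fy=4,interpolation=cv2.INTER_CUBIC))
E
```

```text
d [-0.0005  0.0314  0.0006]
rot [ 0.0007 -0.0003  0.0015] F [ 0.3   0.35 -3.1 ] 7.4 [ 0.5016 -0.2255  0.0884] 0.612673917907187
```

View pics/w5n.png

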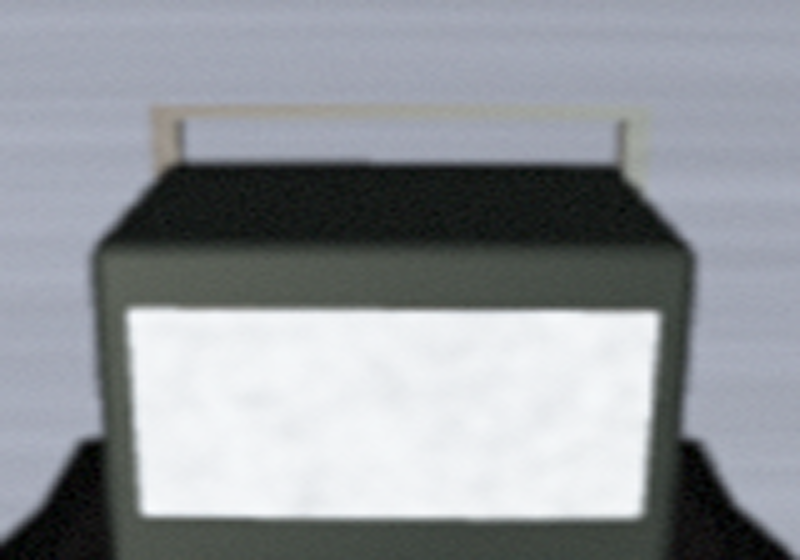

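```bash
python3 - <<'E'
from h import *
from station import sense
f=load('wrist','5'); s=sense(); R=s['ee_rot'];t=s['tcp_pos']
for nm,L,z in (('nest_outer',[(152,105),(648,105)],.05),('nest_inner_top',[(180,121),(620,121)],.040),('cart bot',[(172,163),(616,163)],t[2]-.017),('cart top',[(94,248),(692,248)],t[2]+.033)):
    P=[R.T@(won(f,240+(u+.5)/5-.5,120+(v+.5)/4-.5,z)-t) for u,v in L]; print(nm,np.round(P,4).tolist(), np.mean(P,0).round(4),np.linalg.norm(P[0]-P[1]))
E
```

```text
nest_outer [[-0.0545, 0.0385, -0.0309], [-0.0546, 0.0384, 0.0343]] [-0.0545  0.0384  0.0017] 0.06517576897115682
nest_inner_top [[-0.0502, 0.0485, -0.0286], [-0.0503, 0.0484, 0.0321]] [-0.0503  0.0484  0.0017] 0.06075117903962947
cart bot [[-0.0488, 0.0169, -0.0254], [-0.0489, 0.0169, 0.0271]] [-0.0488  0.0169  0.0008] 0.05251554257697485
cart top [[-0.0489, -0.0331, -0.0255], [-0.049, -0.0331, 0.0267]] [-0.049  -0.0331  0.0006] 0.05217048378931715
```

Call:
{"method": "move_arm", "body": {
  "increments": "1 0 0.006 0.001 0 0 0;1 0 0.012 0.001 0 0 0;1 0 0.018 0.001 0 0 0;1 0 0.022 0.001 0 0 0;1 0 0.026 0.001 0 0 0;1 0 0.029 0.001 0 0 0;1 0 0.031 0.001 0 0 0;1 0 0.031 0.001 0 0 0"
}}

```text
time_s: 8.25
tcp_pos: [0.5007, -0.2247, 0.0568]
ee_rot: [[0.991, 0.0, -0.137], [0.137, -0.0, 0.991], [0.0, -1.0, -0.0]]
wrist_force: [-0.8, 1.0, -2.0]
gripper_width: 0.619
```

```bash
python3 tgt.py .501 -.225 .057 7.9; python3 - <<'E'
from h import *
f=snap('wrist','6')
cv2.imwrite('pics/w6n.png',cv2.resize(f['im'][120:260,240:400,::-1],None,fx=5,fy=4,interpolation=cv2.INTER_CUBIC))
E
```

```text
d [ 0.0002 -0.0002 -0.0003]
rot [ 0.0002 -0.0008  0.0001] F [-0.79  1.   -2.02] 8.25 [ 0.5007 -0.2247  0.0568] 0.6189706126607643
```

View pics/w6n.png

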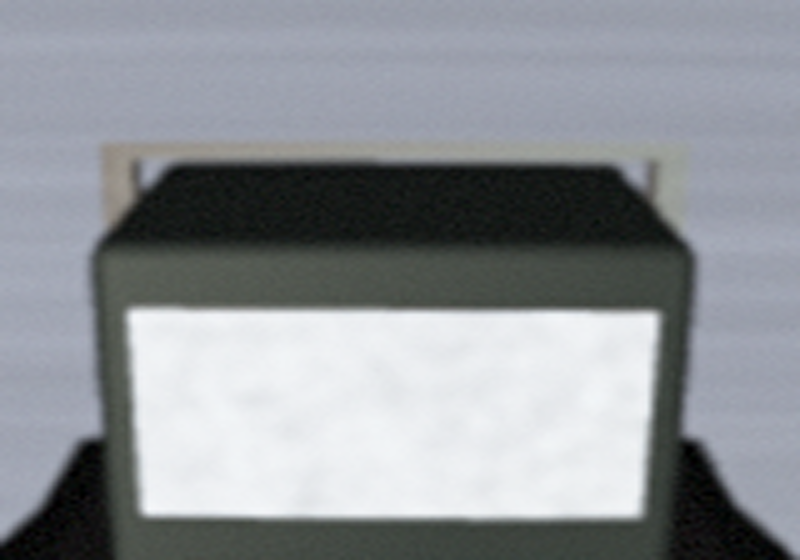

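Call:
{"method": "move_arm", "body": {
  "increments": "1 0 0.001 0 0 0 0;1 0 0.001 0 0 0 0;0.3 0 0.0005 0 0 0 0;0 0 0.0005 0 0 0 0;-0.5 0 0 0 0 0 0;-1 0 0 0 0 0 0;-1 0 0 0 0 0 0;-1 0 0 0 0 0 0"
}}

```text
time_s: 9.1
tcp_pos: [0.5008, -0.2247, 0.0564]
ee_rot: [[0.991, 0.0, -0.136], [0.136, -0.0, 0.991], [0.0, -1.0, -0.0]]
wrist_force: [0.3, -0.4, -0.3]
gripper_width: 0.894
```

Call:
{"method": "move_arm", "body": {
  "increments": "-1 0 0 0 0 0 0;-1 0 0 0 0 0 0;-1 0 0 0 0 0 0;-1 0 0 0 0 0 0;-1 0 0 0 0 0 0;-1 0 0 0 0 0 0;-1 0 0 0 0 0 0;-1 0 0 0 0 0 0"
}}

```text
time_s: 9.9
tcp_pos: [0.5006, -0.2247, 0.0566]
ee_rot: [[0.991, 0.0, -0.136], [0.136, -0.0, 0.991], [0.0, -1.0, -0.0]]
wrist_force: [-0.1, -0.2, -0.3]
gripper_width: 1.002
```

```bash
python3 tgt.py .501 -.225 .057 7.9; python3 - <<'E'
from h import *
from station import sense
f=snap('wrist','7')
cv2.imwrite('pics/w7n.png',cv2.resize(f['im'][120:260,240:400,::-1],None,fx=5,fy=4,interpolation=cv2.INTER_CUBIC))
D=snap('side','7'); w=cloud(D)
for m in [(w[...,2]>.075)&(w[...,2]<.1)&(abs(w[...,0]-.5)<.07)&(abs(w[...,1]+.222)<.05)]: print(m.sum(),np.percentile(w[m][:,2],[10,50,90]))
cv2.imwrite('pics/d7n.png',cv2.resize(D['im'][100:220,330:450,::-1],None,fx=5,fy=5,interpolation=cv2.INTER_CUBIC))
E
```

```text
d [ 0.0003 -0.0004 -0.0004]
rot [ 0.     -0.0011  0.0001] F [-0.06 -0.2  -0.27] 9.9 [ 0.5006 -0.2247  0.0566] 1.001994839988546
206 [0.08039684 0.08777381 0.09204699]
```

View pics/w7n.png

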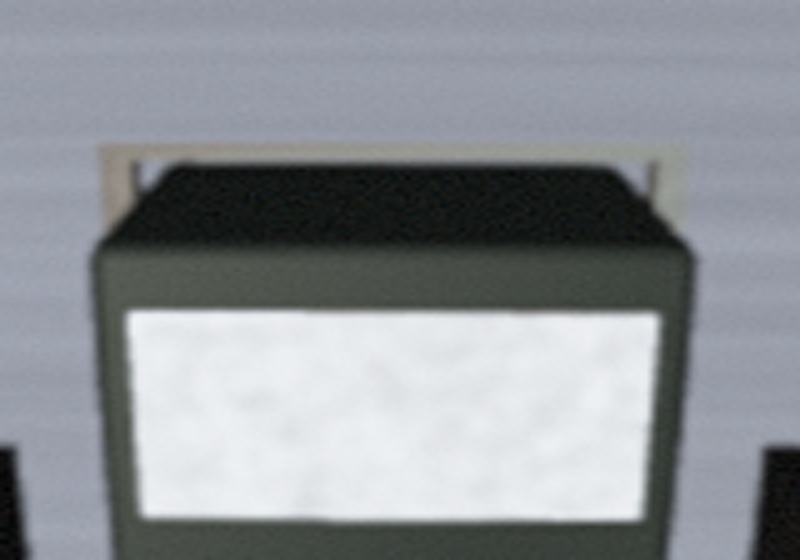

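View pics/d7n.png

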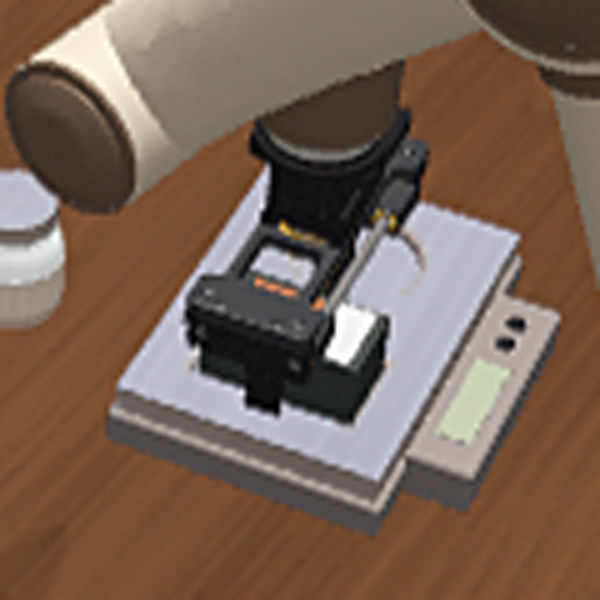

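```bash
python3 - <<'E'
from h import *
from station import sense
f=load('wrist','7'); s=sense(); R=s['ee_rot'];t=s['tcp_pos']
for nm,L,z in (('nest_outer',[(100,145),(687,145)],.05),('nest_floor',[(135,160),(655,160)],.040),('cart bot',[(172,165),(612,165)],.04),('cart top',[(94,249),(692,249)],.09),('white near',[(126,312),(662,312)],.09),('white far',[(140,520),(645,521)],.09)):
    P=[R.T@(won(f,240+(u+.5)/5-.5,120+(v+.5)/4-.5,z)-t) for u,v in L]; print(nm, np.mean(P,0).round(4),np.linalg.norm(P[0]-P[1]).round(4))
E
```

```text
nest_outer [-0.0534  0.0066  0.0007] 0.0656
nest_floor [-0.0494  0.0166  0.0009] 0.0615
cart bot [-0.0485  0.0166  0.0005] 0.052
cart top [-0.0489 -0.0334  0.0005] 0.0521
white near [-0.0417 -0.0334  0.0006] 0.0473
white far [-0.016  -0.0334  0.0006] 0.0475
```

```bash
python3 - <<'E'
from h import *
S=snap('scene','8'); 
cv2.imwrite('pics/s8n.png',cv2.resize(S['im'][220:370,100:290,::-1],None,fx=4,fy=4,interpolation=cv2.INTER_CUBIC))
E
```

```text
(no output)
```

View pics/s8n.png

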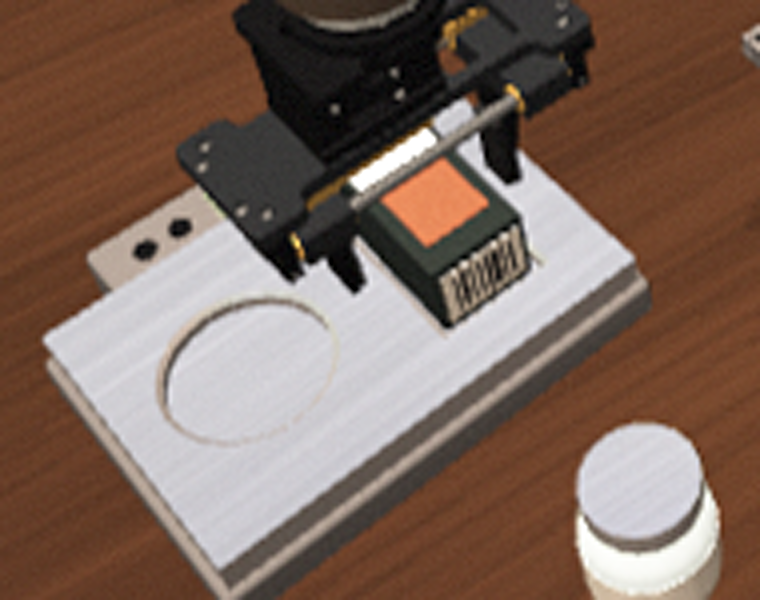

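Call:
{"method": "move_arm", "body": {
  "increments": "-0.2 0 0 0 0 0 0;0.2 0 0 0 0 0 0;0.6 0 0 0 0 0 0;1 0 0 0 0 0 0;1 0 0 0 0 0 0;1 0 0 0 0 0 0;1 0 0 0 0 0 0"
}}

```text
time_s: 10.75
tcp_pos: [0.5006, -0.2247, 0.0566]
ee_rot: [[0.991, 0.0, -0.136], [0.136, -0.0, 0.991], [0.0, -1.0, -0.0]]
wrist_force: [0.5, -0.1, 0.5]
gripper_width: 0.62
```

Call:
{"method": "move_arm", "body": {
  "increments": "1 0 -0.01 0 0 0 0;1 0 -0.03 0 0 0 0;1 0 -0.06 0 0 0 0;1 0 -0.09 0 0 0 0;1 0 -0.12 0 0 0 0;1 0 -0.14 0 0 0 0;1 0 -0.15 0 0 0 0;1 0 -0.15 0 0 0 0"
}}

```text
time_s: 11.55
tcp_pos: [0.5009, -0.2246, 0.2077]
ee_rot: [[0.991, 0.002, -0.136], [0.136, -0.0, 0.991], [0.002, -1.0, -0.0]]
wrist_force: [0.5, -0.5, -3.4]
gripper_width: 0.622
```

```bash
cat > fin.py <<'E'
from h import *
from station import sense
import sys
n,y=.40,-.238
h=np.array([np.cos(n)*np.cos(y),np.cos(n)*np.sin(y),np.sin(n)]); yv=np.array([-np.sin(y),np.cos(y),0]); t=np.cross(h,yv)
G=np.stack([h,-t,yv],1)
win=np.array([.7585,-.015,.249]); spot=win-.12*h
# label in tool frame: x ~ +.0510, bottom of carton 17 mm beyond tcp -> centre 8 mm behind tcp
lab=np.array([.0508,-.008,0])
g=spot-G@lab
s=sense();R=s['ee_rot'];tc=s['tcp_pos']
print('tcp goal',g.round(4),'tcp',tc.round(4),'d',(R.T@(g-tc)).round(4),'rot',cv2.Rodrigues(R.T@G)[0].ravel().round(4))
print('label now err (head axes)',(np.stack([h,yv,t],1).T@(tc+R@lab-spot)).round(4),'F',s['wrist_force'].round(2),s['gripper_width'],s['time_s'],s['joints'].round(1))
E
python3 fin.py
```

```text
tcp goal [0.6086 0.0214 0.1751] tcp [ 0.5009 -0.2246  0.2077] d [0.1402 0.0328 0.229 ] rot [-0.0749  0.3696 -0.3929]
label now err (head axes) [-0.0344 -0.2459  0.0293] F [ 0.55 -0.55 -3.43] 0.6221670995051941 11.55 [ -7.2  15.3 -11.7  -0.  -62.9 -74.9]
```

Call:
{"method": "move_arm", "body": {
  "increments": "1 0.01 0 0.03 -0.009 0.046 -0.049;1 0.02 0 0.06 -0.019 0.092 -0.098;1 0.03 0 0.09 -0.028 0.139 -0.147;1 0.04 0 0.12 -0.037 0.185 -0.196;1 0.05 0 0.15 -0.047 0.231 -0.246;1 0.06 0.01 0.18 -0.056 0.277 -0.295;1 0.075 0.02 0.21 -0.066 0.323 -0.344;1 0.09 0.03 0.229 -0.075 0.37 -0.393"
}}

```text
time_s: 12.35
tcp_pos: [0.5554, 0.0107, 0.1769]
ee_rot: [[0.902, 0.367, 0.229], [-0.21, -0.091, 0.973], [0.378, -0.926, -0.005]]
wrist_force: [1.7, -1.0, -2.7]
gripper_width: 0.62
```

Call:
{"method": "move_arm", "body": {
  "increments": "1 0 0 0 0 0 0;1 0 0 0 0 0 0;1 0 0 0 0 0 0;1 0 0 0 0 0 0"
}}

```text
time_s: 12.75
tcp_pos: [0.557, 0.0082, 0.1792]
ee_rot: [[0.901, 0.369, 0.23], [-0.211, -0.092, 0.973], [0.38, -0.925, -0.005]]
wrist_force: [0.1, -0.3, -2.0]
gripper_width: 0.62
```

```bash
python3 fin.py; python3 - <<'E'
from h import *
for n in('wrist','side','scene'): snap(n,'9')
cv2.imwrite('pics/d9h.png',cv2.resize(load('side','9')['im'][60:260,180:380,::-1],None,fx=3,fy=3,interpolation=cv2.INTER_CUBIC))
cv2.imwrite('pics/s9h.png',cv2.resize(load('scene','9')['im'][130:330,280:480,::-1],None,fx=3,fy=3,interpolation=cv2.INTER_CUBIC))
E
```

```text
tcp goal [0.6086 0.0214 0.1751] tcp [0.557  0.0082 0.1792] d [0.0422 0.0216 0.0248] rot [ 0.002   0.007  -0.0104]
label now err (head axes) [-0.0417 -0.0246  0.0216] F [ 0.09 -0.25 -2.04] 0.6201301029314589 12.75 [  22.9    8.1  -39.3   29.5  -27.5 -150.6]
```

View pics/d9h.png

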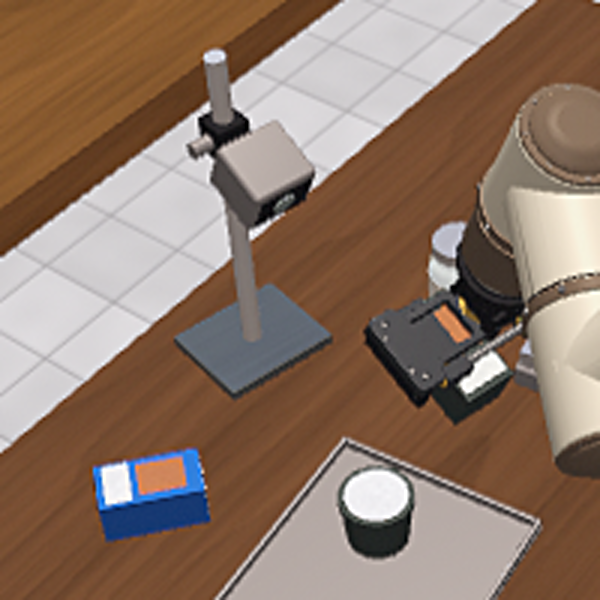

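View pics/s9h.png

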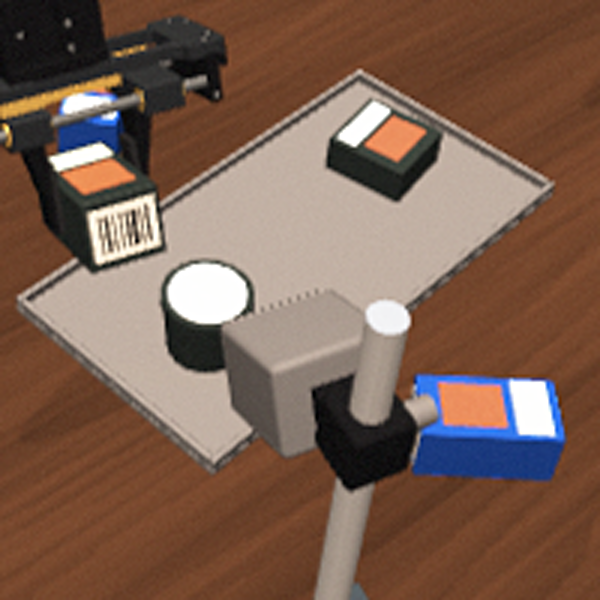

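View pics/wrist9.png

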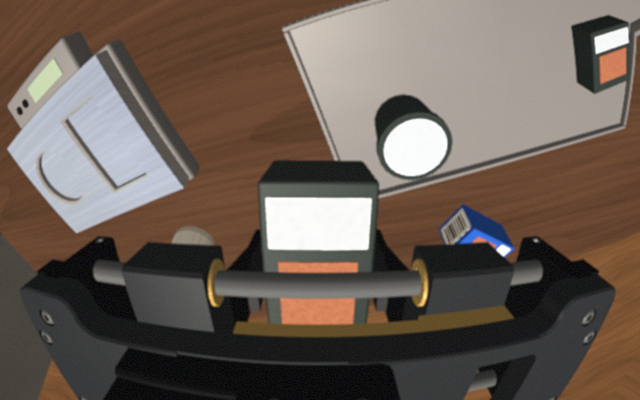

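Call:
{"method": "move_arm", "body": {
  "increments": "1 0.015 0.007 0.008 0 0 0;1 0.03 0.014 0.016 0 0.004 -0.005;1 0.042 0.0215 0.025 0.002 0.007 -0.01;1 0.042 0.0215 0.025 0.002 0.007 -0.01;1 0.042 0.0215 0.025 0.002 0.007 -0.01;1 0.042 0.0215 0.025 0.002 0.007 -0.01;1 0.042 0.0215 0.025 0.002 0.007 -0.01"
}}

```text
time_s: 13.6
tcp_pos: [0.6077, 0.022, 0.1749]
ee_rot: [[0.896, 0.378, 0.235], [-0.216, -0.092, 0.972], [0.389, -0.921, -0.001]]
wrist_force: [-0.0, 0.3, -2.5]
gripper_width: 0.617
```

```bash
python3 fin.py; python3 - <<'E'
from h import *
for n in('wrist','side','scene'): snap(n,'a')
cv2.imwrite('pics/dah.png',cv2.resize(load('side','a')['im'][60:260,180:380,::-1],None,fx=3,fy=3,interpolation=cv2.INTER_CUBIC))
cv2.imwrite('pics/sah.png',cv2.resize(load('scene','a')['im'][130:330,280:480,::-1],None,fx=3,fy=3,interpolation=cv2.INTER_CUBIC))
D=load('side','a')
p=D['orientation'].T@(np.array([.7585,-.015,.249])-D['xyz']); print(p[0]/p[2]*D['fx']+D['cx'],p[1]/p[2]*D['fy']+D['cy'])
E
```

```text
tcp goal [0.6086 0.0214 0.1751] tcp [0.6077 0.022  0.1749] d [ 0.0011  0.0002 -0.0005] rot [ 0.0001  0.0013 -0.0008]
label now err (head axes) [-0.0011  0.0005  0.0002] F [-0.01  0.27 -2.51] 0.6171701459973854 13.6 [  22.1   13.1  -33.7   29.6  -27.5 -150.2]
273.93989876888395 126.5570018917366
```

View pics/dah.png

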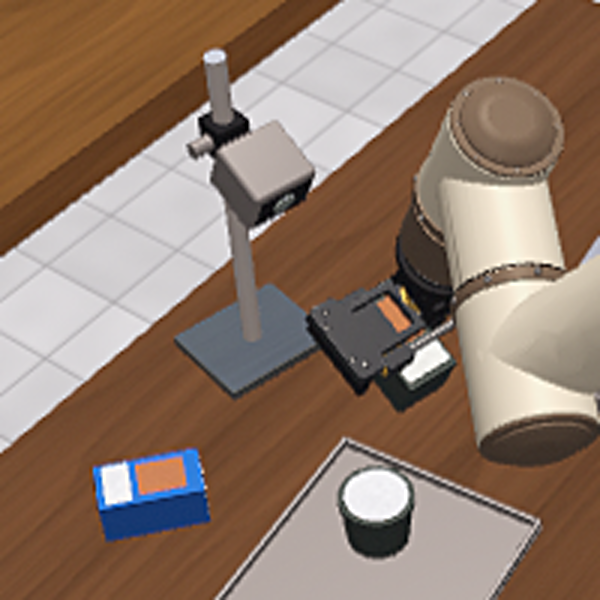

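View pics/sah.png

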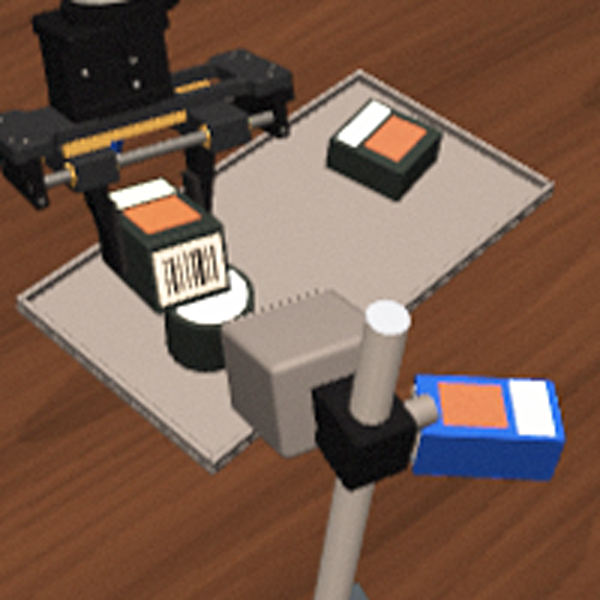

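View pics/wrista.png

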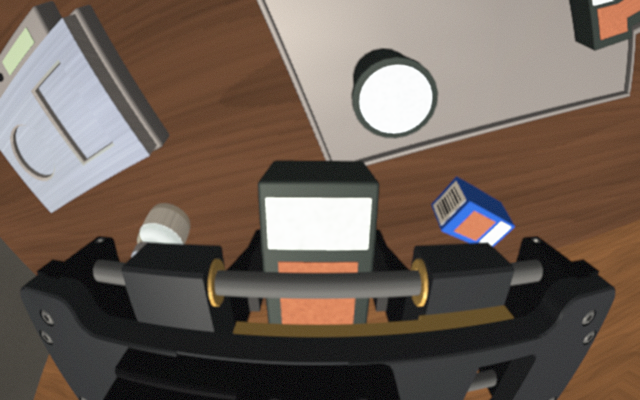

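```bash
python3 - <<'E'
from h import *
n,y=.40,-.238
h=np.array([np.cos(n)*np.cos(y),np.cos(n)*np.sin(y),np.sin(n)]); yv=np.array([-np.sin(y),np.cos(y),0]); t=np.cross(h,yv)
S=load('scene','a'); w=cloud(S)
def poly(L):
    m=np.zeros((400,640),np.uint8); cv2.fillPoly(m,[np.array([[round(280+u/3),round(130+v/3)] for u,v in L])],1)
    q=w[cv2.erode(m,np.ones((3,3)))>0]; c=q.mean(0); return c,np.linalg.svd(q-c)[2][2],len(q)
for nm,L in (('label',[(152,252),(222,230),(230,285),(162,310)]),('headside',[(226,340),(270,375),(285,450),(234,405)]),('cartonside',[(110,220),(152,255),(158,300),(112,260)]),('headtop',[(230,328),(325,292),(362,325),(350,345),(275,362)]),('cartontop',[(115,190),(170,180),(222,230),(155,248)])):
    c,nn,k=poly(L); print(nm,k,c.round(4),'head axes c',(np.array([h,yv,t])@c).round(4),'n',(np.array([h,yv,t])@nn).round(3))
print('spot head axes',np.array([h,yv,t])@np.array([.7585,-.015,.249])-[.12,0,0])
E
python3 fin.py
```

```text
tcp goal [0.6086 0.0214 0.1751] tcp [0.608  0.0222 0.1751] d [ 0.0008  0.0003 -0.0007] rot [-0.0002  0.0013 -0.0003]
label now err (head axes) [-0.0008  0.0008  0.0003] F [-0.25  0.37 -3.56] 0.6189556252903864 13.75 [  22.2   13.1  -33.6   29.6  -27.4 -150.2]Traceback (most recent call last):
  File "<stdin>", line 9, in <module>
  File "<stdin>", line 7, in poly
    u, s, vh = gufunc(a, signature=signature)
               ~~~~~~^^^^^^^^^^^^^^^^^^^^^^^^
    raise LinAlgError("SVD did not converge")
numpy.linalg.LinAlgError: SVD did not converge
```

```bash
python3 - <<'E'
from h import *
n,y=.40,-.238
h=np.array([np.cos(n)*np.cos(y),np.cos(n)*np.sin(y),np.sin(n)]); yv=np.array([-np.sin(y),np.cos(y),0]); t=np.cross(h,yv)
S=load('scene','a'); w=cloud(S)
def poly(L):
    m=np.zeros((400,640),np.uint8); cv2.fillPoly(m,[np.array([[round(280+u/3),round(130+v/3)] for u,v in L])],1)
    q=w[cv2.erode(m,np.ones((3,3)))>0]; q=q[~np.isnan(q).any(1)]; c=np.median(q,0); q=q[np.linalg.norm(q-c,axis=1)<.05]; c=q.mean(0); return c,np.linalg.svd(q-c)[2][2],len(q)
for nm,L in (('label',[(152,252),(222,230),(230,285),(162,310)]),('headside',[(226,340),(270,375),(285,450),(234,405)]),('cartonside',[(110,220),(152,255),(158,300),(112,260)]),('headtop',[(230,328),(325,292),(362,325),(350,345),(275,362)]),('cartontop',[(115,190),(170,180),(222,230),(155,248)])):
    c,nn,k=poly(L); print(nm,k,c.round(4),'head axes c',(np.array([h,yv,t])@c).round(4),'n',(np.array([h,yv,t])@nn).round(3))
print('spot head axes',np.array([h,yv,t])@np.array([.7585,-.015,.249])-[.12,0,0])
E
```

```text
label 381 [0.6533 0.0119 0.2027] head axes c [ 0.6611  0.1656 -0.0594] n [ 1.    -0.    -0.007]
headside 251 [ 0.7871 -0.0586  0.2676] head axes c [ 0.8215  0.1286 -0.0568] n [ 0.003 -1.     0.   ]
cartonside 149 [ 0.6213 -0.0102  0.1997] head axes c [ 0.6361  0.1366 -0.0521] n [ 0.081 -0.996 -0.037]
headtop 506 [ 0.7831 -0.0235  0.2901] head axes c [ 0.8191  0.1618 -0.0313] n [ 0.019 -0.001 -1.   ]
cartontop 354 [0.6118 0.0247 0.2116] head axes c [ 0.6246  0.1682 -0.0343] n [-0.016 -0.011 -1.   ]
spot head axes [ 0.65915394  0.16424639 -0.0590806 ]
```

```bash
python3 -c "
from station import r
print(r.finish_job())"
```

```text
the job is handed in; nothing more can be done
None
```

I weighed the oblong carton in the oblong nest and handed the job in at about 14 s of 54 s. At that point I was holding the carton in front of the scanner. The hand-in gave no verdict.

- **Weighing:** I took the carton from the middle of the tray and set it in the nest. The fingers were fully open by the end of a release of about 1.1 s. The pictures showed the carton level and inside the recess, and the finger height put its underside at about 40 mm.
- **Scan pose:** The label was about 2 mm from my computed point 120 mm in front of the window, by the scene camera's depth. The label and carton top lay within about 0.04 rad of the head's label and top faces. The grip opening was steady at 0.62 (54 mm) and the tool was settled.
- **Other packs:** The square carton and the tub looked unmoved in the last pictures, and the path kept clear of the jar.

**Checks that disagreed:**
- **Cameras:** The fixed cameras differed by 4–10 mm on the nest. I relied on the wrist camera there.
- **Nest position:** The carton looked 0–2 mm off along the nest's length, depending on which edge I measured.
- **Carton side:** One small, noisy fit to the carton's side face read 0.09 rad off. The label and top fits did not show this.
- **Window depth:** The position of the window along the head's axis is uncertain by about 5 mm, against the 25 mm allowed.

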